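# Prop up the folding cookbook stand and set the recipe book on it

## Robot

A 6-joint arm with a two-finger parallel gripper is mounted at the origin on the work surface; the furniture and walls round the work are solid. World frame = base frame: x ahead of the robot, y to its left, z up, the work surface at z = 0. Lengths are in m, angles in rad, forces in N, time in s.
With the tool pointing down it reaches from about 0.35 to 0.975 m from the base axis. Payload 4.9 kg.
Tool frame: the origin (TCP) lies at the very end of the fingers, on their centre line; the grasp point (between the pads) lies 19 mm behind it; z points along the fingers, y is the line along which they close (so a half turn about z gives the same grasp; the last joint's range is limited). The gripper opens to 85 mm and grips with 20 to 120 N. Pads are 22 mm wide; open, the fingers measure 114 mm over their backs; the gripper's body (76 mm by 85 mm) begins 54 mm behind the grasp point. The pads swing forward as they close: fully open they stand 13 mm farther back than shut.
Start: joints at [1.21, 0.053, 1.613, -0, 1.476, -0.119], TCP at [0.15, 0.607, 0.231] pointing down, gripper open.
Joint ranges: [-3.01, 3.01], [-1.01, 2.22], [0.06, 2.58], [-1.02, 4.17], [0.09, 2.62], [-3.14, 3.14]. Speed limits (rad/s): [2.57, 2.57, 3.14, 3.14, 3.14, 3.14].

## Interface

Orientations are given as a unit quaternion [w, x, y, z].
In Python, from plant import manip gives the robot as it stands.
- The arm moves only by the tool send_rows, never from a script. Its argument "increments" is a list of rows, each an object of numbers: "claw": the closure, from -1 (fully open) to 1 (shut); "dx", "dy", "dz": the shift along the tool's x, y, z in units of 0.5 m (1.0 is 0.5 m); "yaw": the turn about the tool's z in units of 1.5 rad (1.0 is 1.5 rad). A call has 1 to 20 rows; each row is the pose to reach, as a shift and turn from the pose commanded when the call began, along the tool's axes at that moment; what a row does not reach only later rows make up. A row lasts 1/8 s, in which the tool goes at most 62.5 mm and 10.7 degrees, less where a joint would pass 70% of its speed; a pose out of reach is approached as far as the arm can. A call with a number of a shift or a turn outside -1 to 1 is refused whole. A call with a gripper value outside its range is refused whole. The fingers move at their own pace and stop on an object; the grip force is fixed at half the most. Time passes only in rows, so rows that repeat a pose let the fingers close. It gives the time, the measured TCP pose, the force, the opening and the grip force at its end, in the units of the state.
- manip.state(): the state, without advancing time (a new reading comes with each control period).
- manip.grab_frame(name): name is "scene" or "side" or "wrist"; returns the picture (400x640x3 uint8, red, green, blue); there is no depth.
- manip.camera_params(name): a dict with "camera_matrix" (3x3 intrinsics, pixels), "extrinsics" (4x4, takes a point from world to camera coordinates); the wrist camera has in their place "tool_from_camera" (4x4, takes a point from camera to tool coordinates, whose origin is the TCP and whose axes are the flange's). Camera axes: x right, y down, z forward; pixel columns grow to the right and rows downward; lengths in m; the calibration is good to about 2 mm. A picture is of the moment at which its call begins: read the wrist's pose just before it. camera_params takes no time and is no camera call.
- manip.job_done(): hands the job in; it is judged then, once.
The state is a dict: "time": time; "joint_pos": joint angles; "joint_vel": joint speeds; "joint_efforts": joint torques, N m; "tool_pos": TCP position; "tool_rot": TCP orientation; "contact_force": force on the tool from outside, world axes, zero at the start; "ft_torque": the same for the moment, N m; "gripper_width": opening from 0.0 (shut) to 1.0 (fully open); "grasp_force": force on a finger pad.
Only numpy, scipy, OpenCV 4.12 (cv2) and the standard library are available. Lean on these libraries where they do the work, as an engineer would, in place of code of your own. Each camera call takes 0.05 s, during which the arm holds its last target. There are 200 camera calls.

## Task

Get the cookbook stand ready for use: move the sugar shaker off the folded stand and stand it on the worktop, then swing the stand's back panel up and leave it propped with its wire leg resting in the middle one of the three notches (panel at 60 degrees). Then take the large recipe book out of the rack and set it upright on the stand's ledge, about centred and leaning flat against the panel with its labelled front cover facing out. Leave the notebook and the chopping board in the rack and do not disturb the other things on the worktop.

Things in the scene. Friction and masses are not known exactly. Their poses are not given: they have to be found in the camera images.
- stand: Fixed light-wood stand; origin at the centre of its underside, x from front (hinge side, toward the robot) to rear. Base 240 (x) x 220 (y) mm, top at z = 14; hinge line along y at x = -105, z = 40. On its middle, three saw-tooth notches 9 mm deep (tops at z = 23), steep faces to the front: the foot clicks over them as the panel rises and is caught when it is let down; it cannot come back over one.
- rest (a joint): Angle of the stand's back panel: 0 = folded flat, grows as its rear edge is lifted, at most 1.45. It turns freely and falls back until the leg catches: the low notch holds it at 0.87 (50 degrees), the middle one at 1.05 (60), the steep one at 1.22 (70). On the way up the foot drops into the low notch once past about 0.93, the middle one past 1.11, the steep one from 1.26 on.
- rest_hinge (a point): Middle of the hinge line; turns with the panel: x up along the panel, y along the hinge to the left, z out of the front face (up when flat). Panel 155 (x) x 211 (y) mm, faces at z = +-5: wooden slats from x = 0 to 100, open from x = 100 to 141 between side stiles 178 mm apart, then the grab rail. Mass about 0.28 kg.
- rest_rail (a point): Middle of the grab rail: bare round steel rod along y, 12 mm thick, 178 mm free, 147 mm up the panel from the hinge, in its mid-plane; 40 mm above the worktop when flat. 40 mm open on the hinge side and free outside, so fingers can straddle it from above and it may turn between them. The prop's two wires run below it at y = +-40.
- rest_seat (a point): Middle of the book ledge's upper surface, on the panel 8 mm up from the hinge and 17.5 mm out of the front face; axes as rest_hinge. The ledge is 170 mm long (y) and 35 mm deep between the panel's face and an 8 mm high, 7 mm thick lip at its outer edge. Folded flat, the ledge stands upright to 87 mm above the worktop.
- prop_foot (a point): Middle of the foot of the wire prop leg, a steel crossbar 80 mm long and 8 mm thick. The leg is a 120 mm long wire bail that swings freely from the panel's back, 95 mm up from the hinge; its foot drags over the base and drops into the notches by its own weight.
- notch_low (a point): Where the foot's middle lies in the rear notch of the base (panel at 50 degrees).
- notch_mid (a point): Where the foot's middle lies in the middle notch (panel at 60 degrees).
- notch_steep (a point): Where the foot's middle lies in the front notch (panel at 70 degrees).
- rack: Fixed rack, a wooden board 206 (x) x 150 (y) x 12 mm with six steel wire hoops 90 mm high that form three places in a row along its x, at x = -64, 0 and 64, each 32 mm wide (x). Origin at the centre of its underside.
- book: Large hardback recipe book with grey cloth covers, stands upright in one of the rack's places (which one varies); the tallest thing there: 22 mm thick (its x), 150 mm wide (y), 200 mm tall (z), 0.25 to 0.55 kg. Origin at the centre of its bottom edge; -x is the front cover, with a blank paper label; +y is the spine; z is up.
- book_front (a point): Centre of the book's front cover.
- book_top (a point): Centre of the book's top edge, where it can be pinched across its 22 mm thickness.
- notebook: Smaller notebook with brown board covers in the rack, 14 x 105 x 148 mm, origin at the centre of its bottom edge, x its thickness. Stays there.
- board: Small dark wooden chopping board standing in the rack, 16 x 130 x 150 mm, origin at the centre of its bottom edge, x its thickness. Stays there.
- shaker: Clear sugar shaker with a white cap, 44 mm in diameter, 90 mm tall (cap above 66 mm is 34 mm wide), about 0.1 kg, stands on the folded panel. Origin at the centre of its underside, z up.
- jar: Vanilla jar with a dark lid, 44 mm in diameter, 105 mm tall, stands on the worktop; a bystander. Origin at the centre of its underside.
- cups: Stack of foil cups, 86 mm in diameter, 94 mm tall, light; a bystander. Origin at the centre of its underside.
- milk: Milk carton, 69 x 100 x 182 mm; a bystander. Origin at the centre of its underside.
- jug: Clear measuring jug, 120 x 169 x 135 mm; a bystander. Origin at the centre of its underside.
- timer: Kitchen timer lying flat, 66 x 66 x 24 mm; a bystander. Origin at the centre of its underside.
Things that resemble listed ones, but are neither listed nor needed, are in the scene too. Leave any orange look-alike of the shaker alone. Several things have the shape of the book; the one meant has the colours described above.

How it is judged:
On the way, in this order (a step that is already met when the one before it is completed fails the run):
1. the sugar shaker stands upright on the worktop, off the stand, and is let go (height (world z) of shaker below 0.006 m and angle between shaker's own z axis and vertical below 0.12 rad and linear speed of shaker below 0.03 m/s and contact force between the fingers and shaker below 0.1 N), for 0.2 s.
2. the panel is propped at 60 degrees with the leg's foot in the middle notch, and is let go (value of joint rest between 0.987 and 1.107 rad and distance between prop_foot and notch_mid below 0.009 m and contact force between the fingers and stand below 0.1 N), for 0.2 s.
At the end, for the whole second after the job is handed in: Shaker upright on the worktop (within 6 mm, tilt < 0.12 rad). Panel at 1.047 +- 0.06 rad, foot within 9 mm of the middle notch. Book on the ledge between panel and lip, top up, front out, within 40 mm of the middle and 0.14 rad of the panel, at rest and let go (height (world z) of shaker below 0.006 m and angle between shaker's own z axis and vertical below 0.12 rad and linear speed of shaker below 0.03 m/s and value of joint rest between 0.987 and 1.107 rad and distance between prop_foot and notch_mid below 0.009 m and y of book in the frame of rest_hinge between -0.04 and 0.04 m and x of book in the frame of rest_hinge between 0 and 0.02 m and z of book in the frame of rest_hinge between 0.0065 and 0.0385 m and angle between the x axis of book and the z axis of rest_hinge, either way round below 0.14 rad and angle between the z axis of book and the x axis of rest_hinge, either way round below 0.14 rad and x of book_top in the frame of rest_hinge above 0.19 m and z of book_front in the frame of rest_hinge above 0.02 m and linear speed of book below 0.02 m/s and angular speed of book below 0.1 rad/s and contact force between the fingers and book below 0.1 N); the robot touches nothing.
It fails at once if the vanilla jar, foil cups, milk carton, measuring jug or timer is moved by more than 25 mm or tipped (distance of any of jar, cups, milk, jug, timer from where it was at the start of the episode above 0.025 m or angle between any of jar, cups, milk, jug, timer's own z axis and vertical above 0.4 rad).
It fails at once if the notebook or the chopping board is taken out of its place in the rack (distance of any of notebook, board from where it was at the start of the episode above 0.03 m or angle between any of notebook, board's own z axis and vertical above 0.5 rad).
It fails at once if the sugar shaker is tipped over (angle between shaker's own z axis and vertical above 0.8 rad).
It also fails if it takes over 72 s, if anything falls off the work surface, if the arm or the gripper's body presses on something with over 40 N, if the wrist force passes 120 N, or if a joint passes its speed limit or range.

## Working session

There is one attempt and no reset: what is moved stays moved. The work goes in short steps, Python scripts to look and compute and a tool call to move; the robot and the scene stay as the last step left them, time stands still between calls to the robot, and variables do not carry over. Pictures are saved under pics/ and viewed, at most 10 in all, crops included, and the job is handed in when it is done.

Besides the shell and the picture viewer there is one more tool, called after "Emit:" as a command line: name --argument value ..., lists and objects as JSON in quotes. send_rows: Moves the arm, as the interface text tells. Shifts and turns lie within -1 to 1; 1 stands for 0.5 m of shift or 1.5 rad of turn. Its arguments: {"type":"object","properties":{"increments":{"type":"array","items":{"type":"object","properties":{"claw":{"type":"number"},"dx":{"type":"number"},"dy":{"type":"number"},"dz":{"type":"number"},"yaw":{"type":"number"}}}}},"required":["increments"]}

```bash
mkdir -p pics; ls
cat > h.py <<'E'
from plant import manip
import numpy as np, cv2
from scipy.spatial.transform import Rotation as R
def save(im,n): cv2.imwrite(f'pics/{n}.png',im[...,::-1])
def cam(n,s=None):
    p=manip.camera_params(n); K=np.array(p['camera_matrix'])
    if n!='wrist': return K,np.array(p['extrinsics'])
    T=np.eye(4); q=s['tool_rot']; T[:3,:3]=R.from_quat([q[1],q[2],q[3],q[0]]).as_matrix(); T[:3,3]=s['tool_pos']
    return K,np.linalg.inv(T@np.array(p['tool_from_camera']))
def proj(KE,P):
    K,E=KE; c=E[:3,:3]@np.asarray(P,float).reshape(-1,3).T+E[:3,3:]; u=K@c; return (u[:2]/u[2]).T
def onz(KE,uv,z):
    K,E=KE; C=-E[:3,:3].T@E[:3,3]; d=E[:3,:3].T@np.linalg.inv(K)@[*uv,1]; return C+d*(z-C[2])/d[2]
def tri(a,ua,b,ub):
    X=cv2.triangulatePoints(a[0]@a[1][:3],b[0]@b[1][:3],np.array(ua,float),np.array(ub,float))[:,0]; return X[:3]/X[3]
E
python3 - <<'E'
from h import *
s=manip.state(); print(s)
for n in ['scene','side','wrist']:
    save(manip.grab_frame(n),n+'0')
for n in ['scene','side']:
    K,E=cam(n); print(n,K.round(1).tolist(),(-E[:3,:3].T@E[:3,3]).round(3),E[:3,:3].round(2).tolist())
print(manip.camera_params('wrist'))
E
```

```text
pics
{'time': 0.0, 'joint_pos': array([ 1.20998645e+00,  5.33512613e-02,  1.61428606e+00,  1.54045827e-05,
        1.47603562e+00, -1.18987779e-01]), 'joint_vel': array([-1.53303488e-03,  4.73320200e-04, -2.08505300e-03, -7.66811266e-05,
        1.41546361e-03,  6.31018085e-04]), 'joint_efforts': array([ 2.21860764e-04, -3.93675935e+01, -3.70178747e+01, -1.08047643e-04,
        6.79081189e-03,  2.54672085e-05]), 'tool_pos': array([0.14943443, 0.60622483, 0.23007125]), 'tool_rot': array([-2.54589742e-04,  1.20617321e-01,  9.92698534e-01, -1.00853301e-03]), 'contact_force': array([ 1.32245894, -0.33305885,  0.12513726]), 'ft_torque': array([ 0.02097529, -0.02390566,  0.04365352]), 'grasp_force': 0.0, 'gripper_width': 1.0002992636446069}
scene [[503.1, 0.0, 315.0], [0.0, 503.1, 199.0], [0.0, 0.0, 1.0]] [-0.464 -1.286  1.309] [[0.79, -0.61, 0.0], [-0.36, -0.46, -0.81], [0.5, 0.64, -0.58]]
side [[366.7, 0.0, 314.4], [0.0, 366.7, 195.3], [0.0, 0.0, 1.0]] [0.122 1.046 0.802] [[-0.93, -0.37, 0.02], [-0.21, 0.48, -0.85], [0.31, -0.8, -0.52]]
{'camera_matrix': array([[319.76977109,   0.        , 319.70803654],
       [  0.        , 319.76977109, 197.08406764],
       [  0.        ,   0.        ,   1.        ]]), 'tool_from_camera': array([[ 1.93900671e-04, -9.58586362e-01, -2.84801947e-01,
         7.20915066e-02],
       [ 9.99999949e-01,  1.13261498e-04,  2.99610783e-04,
        -6.89791721e-04],
       [-2.54945715e-04, -2.84801990e-01,  9.58586335e-01,
        -1.43000900e-01],
       [ 0.00000000e+00,  0.00000000e+00,  0.00000000e+00,
         1.00000000e+00]])}
```

View pics/scene0.png

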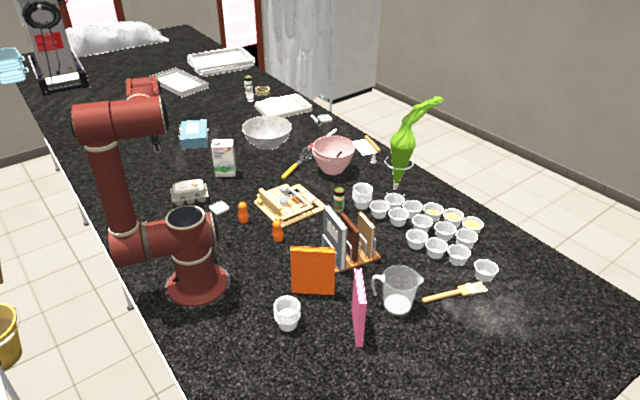

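View pics/side0.png

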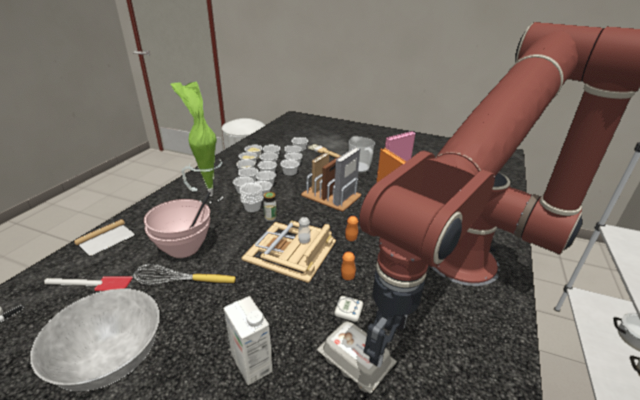

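The scene view shows the stand at (290,203) and the rack at (350,255). The grey book is at scene (334,237) and side (346,177), in the rack's place nearest the robot. Clear shaker candidates: side (305,230) on the panel. The orange look-alikes at side (352,228) and (348,265) are rejected, and so are the orange (313,270) and pink (360,305) books. Next, a close crop.

Run:
```python
from h import *
a=cv2.imread('pics/scene0.png')[165:285,235:395]; b=cv2.imread('pics/side0.png')[135:285,235:395]
f=lambda x:cv2.resize(x,None,fx=4,fy=4,interpolation=cv2.INTER_CUBIC)
a=cv2.resize(a,None,fx=5,fy=5,interpolation=cv2.INTER_CUBIC);b=cv2.resize(b,None,fx=5,fy=5,interpolation=cv2.INTER_CUBIC)
b=b[:,:][:, :]
cv2.imwrite('pics/c1.png',a); cv2.imwrite('pics/c2.png',cv2.resize(b,(640,600)))
```

```text
(no output)
```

View pics/c1.png

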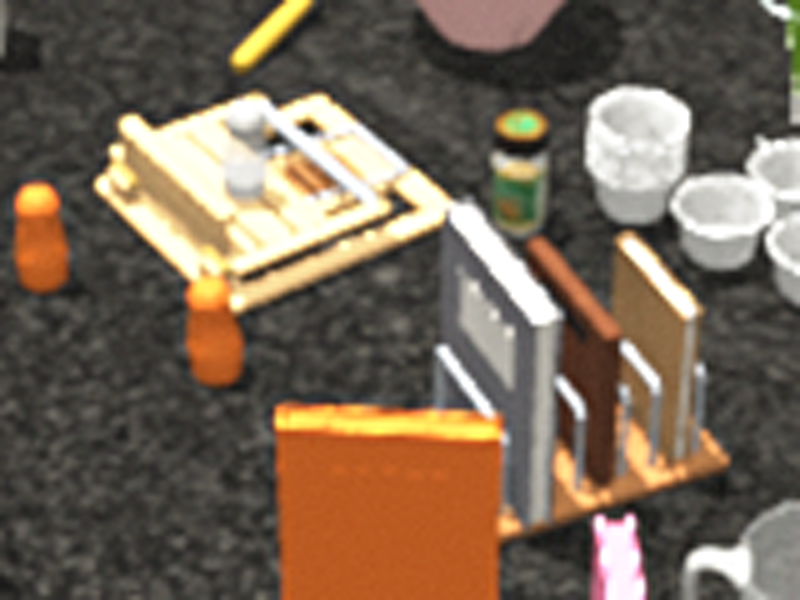

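View pics/c2.png

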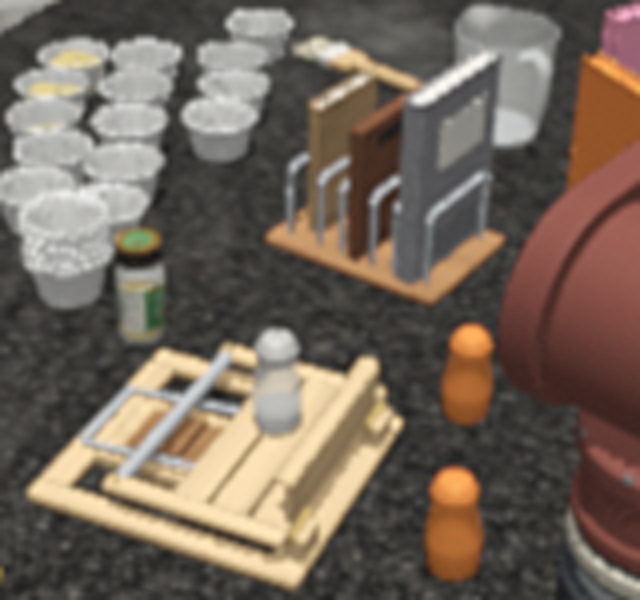

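The crops confirm the clear shaker with the white cap at c1 (245,150) and c2 (277,385), on the panel behind the ledge. The grey labelled book is nearest the robot, spine toward the stand. The brown things behind it are the notebook and board. Now a rough triangulation.

Run:
```python
from h import *
A,B=cam('scene'),cam('side')
a=lambda u,v:(235+u/5-.4,165+v/5-.4); b=lambda u,v:(235+u/4-.4,135+v/4-.4)
for n,p,q in [('shaker cap',a(248,110),b(277,335)),('shaker base',a(244,195),b(277,430)),
 ('book spine front top',a(450,208),b(407,100)),('book pages front top',a(545,322),b(490,60)),
 ('rail +y end',a(268,103),b(125,470)),('rail -y end',a(375,205),b(230,350)),
 ('jar lid',a(522,120),b(138,238))]:
    print(n,tri(A,p,B,q).round(3))
for n,p in [('base front-left',(100,185)),('base front-right',(235,308)),('base rear right',(455,208)),('base rear left',(320,95))]: print(n,onz(A,a(*p),.012).round(3))
for n,p in [('front-left',(297,585)),('front-right',(403,425)),('rear right',(165,350)),('rear left',(30,490))]: print(n,onz(B,b(*p),.008).round(3))
for n,uv in [('milk',(250,370)),('free',(295,300)),('free2',(205,255)),('timer',(349,305)),('orange1',(348,275)),('orange2',(352,240)),('eggs',(357,350)),('whisk',(232,279))]: print(n,onz(B,uv,0).round(3))
```

```text
shaker cap [0.499 0.16  0.133]
shaker base [0.495 0.166 0.043]
book spine front top [ 0.485 -0.129  0.209]
book pages front top [ 0.452 -0.271  0.204]
rail +y end [0.587 0.262 0.047]
rail -y end [0.574 0.084 0.046]
jar lid [0.691 0.034 0.109]
base front-left [0.428 0.292 0.012]
base front-right [0.423 0.077 0.012]
base rear right [0.653 0.074 0.012]
base rear left [0.665 0.288 0.012]
front-left [0.424 0.293 0.008]
front-right [0.413 0.078 0.008]
rear right [0.653 0.059 0.008]
rear left [0.666 0.277 0.008]
milk [0.444 0.609 0.   ]
free [0.435 0.371 0.   ]
free2 [ 0.789  0.307 -0.   ]
timer [0.286 0.329 0.   ]
orange1 [ 0.325  0.215 -0.   ]
orange2 [0.363 0.041 0.   ]
eggs [0.225 0.461 0.   ]
whisk [ 0.647  0.368 -0.   ]
```

```bash
cat >> h.py <<'E'
def rot(s): q=s['tool_rot']; return R.from_quat([q[1],q[2],q[3],q[0]]).as_matrix()
def ya(s): r=rot(s); return np.degrees(np.arctan2(r[1,1],r[0,1]))
def rel(P,ang=None,s=None,quiet=False):
    "print row for target TCP P (world), tool-y heading ang (deg)"
    s=s or manip.state(); d=rot(s).T@(np.asarray(P)-s['tool_pos'])/.5
    w=0 if ang is None else -np.radians((ang-ya(s)+180)%360-180)/1.5
    print('d',d.round(4),'yaw',round(w,4),'| t',round(s['time'],2),'pos',s['tool_pos'].round(4),'ang',round(ya(s),2),'F',s['contact_force'].round(1),'w',round(s['gripper_width'],3),'g',round(s['grasp_force'],1))
E
python3 -c "
from h import *
rel([.5,.165,.30],86.5)"
```

```text
d [-0.892  -0.6895 -0.1384] yaw -0.1205 | t 0.15 pos [0.1495 0.6064 0.2303] ang 76.15 F [-0.2 -0.7  0.2] w 0.998 g 0.0
```

Emit:
send_rows --increments '[{"dx": -0.4, "dy": -0.31, "dz": -0.14, "yaw": -0.06, "claw": -1}, {"dx": -0.892, "dy": -0.69, "dz": -0.138, "yaw": -0.12, "claw": -1}, {"dx": -0.892, "dy": -0.69, "dz": -0.138, "yaw": -0.12, "claw": -1}, {"dx": -0.892, "dy": -0.69, "dz": -0.138, "yaw": -0.12, "claw": -1}, {"dx": -0.892, "dy": -0.69, "dz": -0.138, "yaw": -0.12, "claw": -1}, {"dx": -0.892, "dy": -0.69, "dz": -0.138, "yaw": -0.12, "claw": -1}, {"dx": -0.892, "dy": -0.69, "dz": -0.138, "yaw": -0.12, "claw": -1}, {"dx": -0.892, "dy": -0.69, "dz": -0.138, "yaw": -0.12, "claw": -1}, {"dx": -0.892, "dy": -0.69, "dz": -0.138, "yaw": -0.12, "claw": -1}, {"dx": -0.892, "dy": -0.69, "dz": -0.138, "yaw": -0.12, "claw": -1}, {"dx": -0.892, "dy": -0.69, "dz": -0.138, "yaw": -0.12, "claw": -1}, {"dx": -0.892, "dy": -0.69, "dz": -0.138, "yaw": -0.12, "claw": -1}]'

```text
time: 1.65
tool_pos: [0.4992, 0.1661, 0.2999]
tool_rot: [-0.0, 0.03, 1.0, 0.0]
contact_force: [-0.0, 0.4, -0.2]
gripper_width: 1.001
grasp_force: 0.0
```

Run:
```python
from h import *
import pickle
s=manip.state(); im=manip.grab_frame('wrist'); save(im,'w1'); pickle.dump(s,open('s1.pkl','wb'))
rel([.5,.165,.3],86.5,s)
cv2.imwrite('pics/w1b.png',cv2.resize(im[...,::-1],(800,500),interpolation=cv2.INTER_CUBIC))
```

```text
d [-0.0017 -0.0022 -0.0002] yaw 0.0007 | t 1.65 pos [0.4992 0.1661 0.2999] ang 86.56 F [-0.   0.4 -0.2] w 1.001 g 0.0
```

View pics/w1b.png

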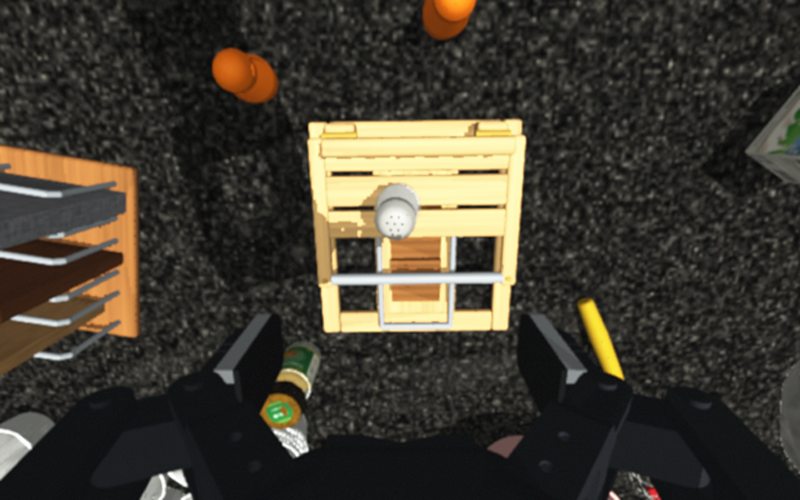

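The wrist image shows the stand, with base corners at about (308,122), (522,122), (327,330) and (508,330). The rail runs (333,279)–(502,277), the shaker cap is at (397,217), and the rack is at left. I'll compute positions from these.

Run:
```python
from h import *
import pickle
s=pickle.load(open('s1.pkl','rb')); W=cam('wrist',s); f=lambda u,v:(u*.8,v*.8)
for n,p,z in [('fl top',(522,121),.014),('fr top',(309,122),.014),('rr',(325,331),.014),('rl',(509,330),.014),('rail -',(333,279),.04),('rail +',(502,277),.04),('cap',(397,214),.135),('capmid',(397,218),.13),('ledge top-',(322,146),.087),('ledge top+',(523,145),.087),('rack1',(138,168),.012),('rack2',(136,336),.012),('foot-',(380,327),.018),('foot+',(450,326),.018),('milk',(748,152),.0)]: print(n,onz(W,f(*p),z).round(4))
# scene/wrist triangulated rail
A,B=cam('scene'),cam('side'); a=lambda u,v:(235+u/5-.4,165+v/5-.4); b=lambda u,v:(235+u/4-.4,135+v/4-.4)
print('rail mid z', [tri(W,f(*w),B,b(*q)).round(4) for w,q in [((502,277),(125,470)),((333,279),(230,350)),((397,214),(277,335))]])
```

```text
fl top [0.4279 0.2954 0.014 ]
fr top [0.4158 0.0775 0.014 ]
rr [0.654 0.067 0.014]
rl [0.6658 0.2863 0.014 ]
rail - [0.5787 0.0888 0.04  ]
rail + [0.5873 0.2706 0.04  ]
cap [0.4917 0.1639 0.135 ]
capmid [0.496  0.1636 0.13  ]
ledge top- [0.4382 0.1019 0.087 ]
ledge top+ [0.4477 0.2754 0.087 ]
rack1 [ 0.4513 -0.1101  0.012 ]
rack2 [ 0.6481 -0.1615  0.012 ]
foot- [0.6505 0.1333 0.018 ]
foot+ [0.6542 0.2157 0.018 ]
milk [0.4746 0.5441 0.    ]
rail mid z [array([0.582 , 0.2678, 0.0499]), array([0.5726, 0.0911, 0.0521]), array([0.4938, 0.1645, 0.1357])]
```

```bash
python3 -c "
from h import *
rel([.4945,.164,.15],87.2);rel([.4945,.164,.078],87.2)"
```

```text
d [ 0.009  -0.0051  0.3   ] yaw -0.0072 | t 1.7 pos [0.4992 0.1663 0.3   ] ang 86.58 F [-0.1  0.2  0.2] w 1.002 g 0.0
d [ 0.0089 -0.0051  0.444 ] yaw -0.0072 | t 1.7 pos [0.4992 0.1663 0.3   ] ang 86.58 F [-0.1  0.2  0.2] w 1.002 g 0.0
```

Emit:
send_rows --increments '[{"dx": 0.009, "dy": -0.005, "dz": 0.12, "yaw": -0.007, "claw": -1}, {"dx": 0.009, "dy": -0.005, "dz": 0.23, "yaw": -0.007, "claw": -1}, {"dx": 0.009, "dy": -0.005, "dz": 0.3, "yaw": -0.007, "claw": -1}, {"dx": 0.009, "dy": -0.005, "dz": 0.36, "yaw": -0.007, "claw": -1}, {"dx": 0.009, "dy": -0.005, "dz": 0.41, "yaw": -0.007, "claw": -1}, {"dx": 0.009, "dy": -0.005, "dz": 0.444, "yaw": -0.007, "claw": -1}, {"dx": 0.009, "dy": -0.005, "dz": 0.444, "yaw": -0.007, "claw": -1}, {"dx": 0.009, "dy": -0.005, "dz": 0.444, "yaw": -0.007, "claw": 0.5}, {"dx": 0.009, "dy": -0.005, "dz": 0.444, "yaw": -0.007, "claw": 0.5}, {"dx": 0.009, "dy": -0.005, "dz": 0.444, "yaw": -0.007, "claw": 0.5}, {"dx": 0.009, "dy": -0.005, "dz": 0.444, "yaw": -0.007, "claw": 0.5}, {"dx": 0.009, "dy": -0.005, "dz": 0.444, "yaw": -0.007, "claw": 0.5}]'

```text
time: 3.2
tool_pos: [0.4966, 0.1632, 0.08]
tool_rot: [0.001, 0.026, 1.0, 0.001]
contact_force: [-0.2, 1.5, 6.6]
gripper_width: 0.432
grasp_force: 59.5
```

```bash
python3 -c "
from h import *
rel([.4945,.164,.078],87.2);rel([.4945,.164,.2]);rel([.485,.40,.2]);rel([.485,.4,.034])"
```

```text
d [0.0043 0.0013 0.004 ] yaw -0.0017 | t 3.2 pos [0.4966 0.1632 0.08  ] ang 87.05 F [-0.2  1.5  6.6] w 0.432 g 59.5
d [ 0.0037  0.0016 -0.24  ] yaw 0 | t 3.2 pos [0.4966 0.1632 0.08  ] ang 87.05 F [-0.2  1.5  6.6] w 0.432 g 59.5
d [ 0.0469  0.472  -0.2395] yaw 0 | t 3.2 pos [0.4966 0.1632 0.08  ] ang 87.05 F [-0.2  1.5  6.6] w 0.432 g 59.5
d [0.0478 0.4716 0.0925] yaw 0 | t 3.2 pos [0.4966 0.1632 0.08  ] ang 87.05 F [-0.2  1.5  6.6] w 0.432 g 59.5
```

Emit:
send_rows --increments '[{"dz": -0.08, "claw": 0.5}, {"dz": -0.2, "claw": 0.5}, {"dz": -0.24, "claw": 0.5, "dy": 0.06}, {"dz": -0.24, "claw": 0.5, "dy": 0.16, "dx": 0.02}, {"dz": -0.24, "claw": 0.5, "dy": 0.26, "dx": 0.03}, {"dz": -0.24, "claw": 0.5, "dy": 0.36, "dx": 0.045}, {"dz": -0.24, "claw": 0.5, "dy": 0.44, "dx": 0.045}, {"dz": -0.22, "claw": 0.5, "dy": 0.47, "dx": 0.045}, {"dz": -0.12, "claw": 0.5, "dy": 0.47, "dx": 0.045}, {"dz": -0.03, "claw": 0.5, "dy": 0.47, "dx": 0.045}, {"dz": 0.03, "claw": 0.5, "dy": 0.47, "dx": 0.045}, {"dz": 0.065, "claw": 0.5, "dy": 0.47, "dx": 0.045}, {"dz": 0.08, "claw": 0.5, "dy": 0.47, "dx": 0.045}, {"dz": 0.08, "claw": 0.5, "dy": 0.47, "dx": 0.045}, {"dz": 0.08, "claw": 0.5, "dy": 0.47, "dx": 0.045}]'

```text
invalid input
```

```bash
python3 -c "
from h import *
rel([.485,.4,.034]);save(manip.grab_frame('side'),'sd2');im=cv2.imread('pics/sd2.png')[210:360,190:390];cv2.imwrite('pics/sd2c.png',cv2.resize(im,(800,600),interpolation=cv2.INTER_CUBIC))"
```

```text
d [0.0478 0.4716 0.0925] yaw 0 | t 3.2 pos [0.4966 0.1632 0.08  ] ang 87.05 F [-0.2  1.5  6.6] w 0.432 g 59.5
```

Emit:
send_rows --increments '[{"dx": 0, "dy": 0, "dz": -0.08, "yaw": 0, "claw": 0.5}, {"dx": 0, "dy": 0, "dz": -0.2, "yaw": 0, "claw": 0.5}, {"dx": 0, "dy": 0.06, "dz": -0.24, "yaw": 0, "claw": 0.5}, {"dx": 0.02, "dy": 0.16, "dz": -0.24, "yaw": 0, "claw": 0.5}, {"dx": 0.03, "dy": 0.26, "dz": -0.24, "yaw": 0, "claw": 0.5}, {"dx": 0.045, "dy": 0.36, "dz": -0.24, "yaw": 0, "claw": 0.5}, {"dx": 0.045, "dy": 0.44, "dz": -0.24, "yaw": 0, "claw": 0.5}, {"dx": 0.045, "dy": 0.47, "dz": -0.22, "yaw": 0, "claw": 0.5}, {"dx": 0.045, "dy": 0.47, "dz": -0.12, "yaw": 0, "claw": 0.5}, {"dx": 0.045, "dy": 0.47, "dz": -0.03, "yaw": 0, "claw": 0.5}, {"dx": 0.045, "dy": 0.47, "dz": 0.03, "yaw": 0, "claw": 0.5}, {"dx": 0.045, "dy": 0.47, "dz": 0.065, "yaw": 0, "claw": 0.5}, {"dx": 0.045, "dy": 0.47, "dz": 0.08, "yaw": 0, "claw": 0.5}, {"dx": 0.045, "dy": 0.47, "dz": 0.08, "yaw": 0, "claw": 0.5}, {"dx": 0.045, "dy": 0.47, "dz": 0.08, "yaw": 0, "claw": 0.5}]'

```text
time: 5.12
tool_pos: [0.4861, 0.3993, 0.04]
tool_rot: [0.001, 0.026, 1.0, 0.001]
contact_force: [-0.4, 0.4, -1.8]
gripper_width: 0.432
grasp_force: 59.9
```

```bash
python3 -c "
from h import *
rel([.485,.4,.034]);save(manip.grab_frame('side'),'sd2');im=cv2.imread('pics/sd2.png')[210:360,190:390];cv2.imwrite('pics/sd2c.png',cv2.resize(im,(800,600),interpolation=cv2.INTER_CUBIC))"
```

```text
d [0.0022 0.0014 0.012 ] yaw 0 | t 5.12 pos [0.4861 0.3993 0.04  ] ang 87.06 F [-0.4  0.4 -1.8] w 0.432 g 59.9
```

View pics/sd2c.png

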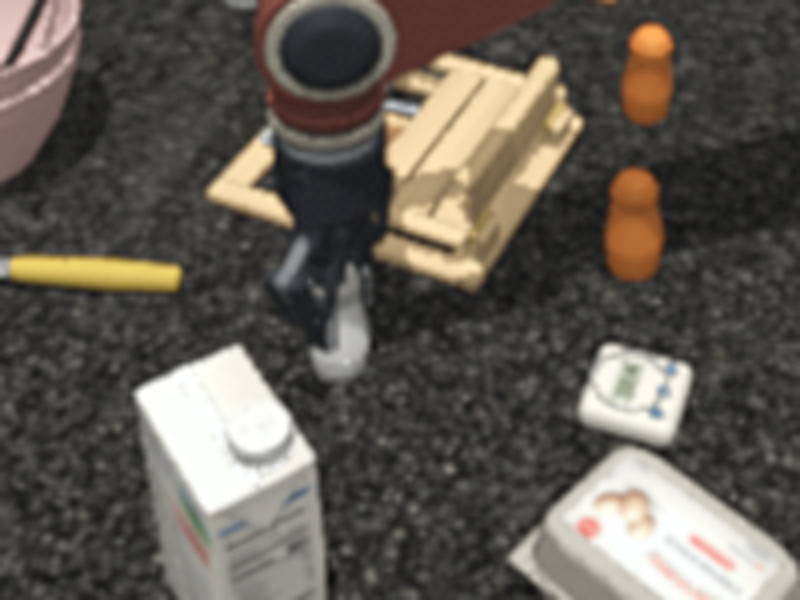

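The shaker is held upright just above the worktop, with its base at about (338,370) in the crop. I'll lower it about 5 mm, release and lift.

Emit:
send_rows --increments '[{"dx": 0, "dy": 0, "dz": 0.006, "yaw": 0, "claw": 0.5}, {"dx": 0, "dy": 0, "dz": 0.01, "yaw": 0, "claw": 0.5}, {"dx": 0, "dy": 0, "dz": 0.01, "yaw": 0, "claw": 0.5}]'

```text
time: 5.55
tool_pos: [0.4856, 0.3991, 0.0351]
tool_rot: [0.001, 0.026, 1.0, 0.0]
contact_force: [-1.4, -1.2, 6.5]
gripper_width: 0.434
grasp_force: 60.7
```

Emit:
send_rows --increments '[{"dx": 0, "dy": 0, "dz": 0, "yaw": 0, "claw": 0}, {"dx": 0, "dy": 0, "dz": 0, "yaw": 0, "claw": -0.5}, {"dx": 0, "dy": 0, "dz": 0, "yaw": 0, "claw": -0.8}, {"dx": 0, "dy": 0, "dz": 0, "yaw": 0, "claw": -0.8}, {"dx": 0, "dy": 0, "dz": -0.06, "yaw": 0, "claw": -0.8}, {"dx": 0, "dy": 0, "dz": -0.16, "yaw": 0, "claw": -0.8}, {"dx": 0, "dy": 0, "dz": -0.28, "yaw": 0, "claw": -0.8}, {"dx": 0, "dy": 0, "dz": -0.34, "yaw": 0, "claw": -0.8}, {"dx": 0, "dy": 0, "dz": -0.34, "yaw": 0, "claw": -0.8}]'

```text
time: 6.68
tool_pos: [0.4867, 0.3998, 0.2075]
tool_rot: [0.003, 0.026, 1.0, 0.002]
contact_force: [-0.2, 0.4, -0.4]
gripper_width: 0.901
grasp_force: 0.0
```

```bash
python3 -c "
from h import *
print(manip.state()['joint_pos'].round(2))
rel([.583,.1797,.18],-2.8);rel([.583,.1797,.18],177.2)"
```

```text
[ 0.57  0.07  1.63 -0.    1.43 -0.95]
d [-0.2146 -0.4299  0.0545] yaw 1.0456 | t 6.67 pos [0.4867 0.3998 0.2075] ang 87.06 F [-0.2  0.4 -0.4] w 0.901 g 0.0
d [-0.2146 -0.4299  0.0545] yaw -1.0488 | t 6.67 pos [0.4867 0.3998 0.2075] ang 87.06 F [-0.2  0.4 -0.4] w 0.901 g 0.0
```

Emit:
send_rows --increments '[{"dx": -0.05, "dy": -0.1, "dz": 0, "yaw": 0.12, "claw": -0.6}, {"dx": -0.1, "dy": -0.2, "dz": 0, "yaw": 0.24, "claw": -0.6}, {"dx": -0.15, "dy": -0.3, "dz": 0, "yaw": 0.36, "claw": -0.6}, {"dx": -0.19, "dy": -0.38, "dz": 0.02, "yaw": 0.48, "claw": -0.6}, {"dx": -0.215, "dy": -0.43, "dz": 0.054, "yaw": 0.6, "claw": -0.6}, {"dx": -0.215, "dy": -0.43, "dz": 0.054, "yaw": 0.72, "claw": -0.6}, {"dx": -0.215, "dy": -0.43, "dz": 0.054, "yaw": 0.84, "claw": -0.6}, {"dx": -0.215, "dy": -0.43, "dz": 0.054, "yaw": 0.95, "claw": -0.6}, {"dx": -0.215, "dy": -0.43, "dz": 0.054, "yaw": 1.0, "claw": -0.6}, {"dx": -0.215, "dy": -0.43, "dz": 0.054, "yaw": 1.0, "claw": -0.6}]'

```text
time: 7.92
tool_pos: [0.5802, 0.1782, 0.174]
tool_rot: [-0.001, 0.7, 0.714, -0.001]
contact_force: [-0.5, -0.7, -0.7]
gripper_width: 0.804
grasp_force: 0.0
```

```bash
python3 -c "
from h import *
import pickle
s=manip.state(); im=manip.grab_frame('wrist'); save(im,'w2'); pickle.dump(s,open('s2.pkl','wb'))
rel([.583,.1797,.18],-2.8,s);rel([.583,.1797,.024],-2.8,s)
W=cam('wrist',s);print(proj(W,[[.5787,.0888,.04],[.5873,.2706,.04],[.583,.1797,.04]]).round(0))
print(proj(cam('side'),[.4856,.399,.0]))
cv2.imwrite('pics/w2b.png',cv2.resize(im[...,::-1],(800,500),interpolation=cv2.INTER_CUBIC))"
```

```text
d [ 0.0028  0.0056 -0.0121] yaw 0.0461 | t 7.92 pos [0.5802 0.1782 0.174 ] ang 1.17 F [-0.5 -0.7 -0.7] w 0.804 g 0.0
d [0.003  0.0066 0.2999] yaw 0.0461 | t 7.92 pos [0.5802 0.1782 0.174 ] ang 1.17 F [-0.5 -0.7 -0.7] w 0.804 g 0.0
[[317. 275.]
 [331.  76.]
 [323. 184.]]
[[274.67924578 301.71368894]]
```

View pics/w2b.png

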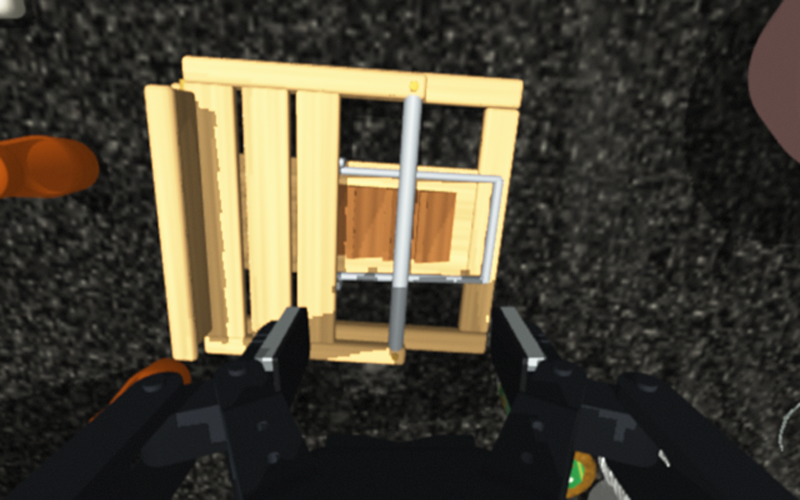

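Emit:
send_rows --increments '[{"dx": 0.003, "dy": 0.006, "dz": 0, "yaw": 0.045, "claw": 0.2}, {"dx": 0.003, "dy": 0.006, "dz": 0, "yaw": 0.045, "claw": 0.2}, {"dx": 0.003, "dy": 0.006, "dz": 0.1, "yaw": 0.045, "claw": 0.2}, {"dx": 0.003, "dy": 0.006, "dz": 0.19, "yaw": 0.045, "claw": 0.2}, {"dx": 0.003, "dy": 0.006, "dz": 0.25, "yaw": 0.045, "claw": 0.2}, {"dx": 0.003, "dy": 0.006, "dz": 0.285, "yaw": 0.045, "claw": 0.2}, {"dx": 0.003, "dy": 0.006, "dz": 0.29, "yaw": 0.045, "claw": 0.2}, {"dx": 0.003, "dy": 0.006, "dz": 0.29, "yaw": 0.045, "claw": 0.2}]'

```text
time: 8.98
tool_pos: [0.5853, 0.1802, 0.0326]
tool_rot: [0.001, 0.724, 0.69, 0.001]
contact_force: [0.7, -0.2, 0.8]
gripper_width: 0.399
grasp_force: 0.0
```

```bash
python3 -c "
from h import *
rel([.583,.1797,.03],-2.8)"
```

```text
d [-0.0012 -0.0045  0.0052] yaw 0.0008 | t 8.97 pos [0.5853 0.1802 0.0326] ang -2.73 F [ 0.7 -0.2  0.8] w 0.399 g 0.0
```

Emit:
send_rows --increments '[{"dx": -0.001, "dy": -0.004, "dz": 0.004, "yaw": 0, "claw": 0.4}, {"dx": -0.001, "dy": -0.004, "dz": 0.004, "yaw": 0, "claw": 0.9}, {"dx": -0.001, "dy": -0.004, "dz": 0.004, "yaw": 0, "claw": 0.9}, {"dx": -0.001, "dy": -0.004, "dz": 0.004, "yaw": 0, "claw": 0.9}]'

```text
time: 9.48
tool_pos: [0.5823, 0.1797, 0.0304]
tool_rot: [-0.0, 0.724, 0.69, -0.0]
contact_force: [-4.8, -0.4, 5.8]
gripper_width: 0.108
grasp_force: 58.7
```

Run:
```python
from h import *
s=manip.state(); rel(s['tool_pos'],None,s)
u=np.array([np.cos(-.05),np.sin(-.05),0]); r=rot(s); L=.147
for th in [.1,.25,.4,.55,.7,.82,.94,1.04,1.12,1.17,1.18,1.12,1.07,1.04]:
    d=-L*(1-np.cos(th))*u+np.array([0,0,L*np.sin(th)]); print(th,(r.T@d/.5).round(3))
```

```text
d [0. 0. 0.] yaw 0 | t 9.47 pos [0.5823 0.1797 0.0304] ang -2.74 F [-4.8 -0.4  5.8] w 0.108 g 58.7
0.1 [ 0.    -0.001 -0.029]
0.25 [ 0.    -0.009 -0.073]
0.4 [ 0.    -0.023 -0.114]
0.55 [ 0.    -0.043 -0.154]
0.7 [ 0.    -0.069 -0.189]
0.82 [ 0.    -0.093 -0.215]
0.94 [ 0.    -0.121 -0.237]
1.04 [ 0.    -0.145 -0.254]
1.12 [ 0.    -0.166 -0.265]
1.17 [ 0.    -0.179 -0.271]
1.18 [ 0.    -0.182 -0.272]
1.12 [ 0.    -0.166 -0.265]
1.07 [ 0.    -0.153 -0.258]
1.04 [ 0.    -0.145 -0.254]
```

Emit:
send_rows --increments '[{"dx": 0, "dy": -0.001, "dz": -0.029, "yaw": 0, "claw": 0.9}, {"dx": 0, "dy": -0.009, "dz": -0.073, "yaw": 0, "claw": 0.9}, {"dx": 0, "dy": -0.023, "dz": -0.114, "yaw": 0, "claw": 0.9}, {"dx": 0, "dy": -0.043, "dz": -0.154, "yaw": 0, "claw": 0.9}, {"dx": 0, "dy": -0.069, "dz": -0.189, "yaw": 0, "claw": 0.9}, {"dx": 0, "dy": -0.093, "dz": -0.215, "yaw": 0, "claw": 0.9}, {"dx": 0, "dy": -0.121, "dz": -0.237, "yaw": 0, "claw": 0.9}, {"dx": 0, "dy": -0.145, "dz": -0.254, "yaw": 0, "claw": 0.9}, {"dx": 0, "dy": -0.166, "dz": -0.265, "yaw": 0, "claw": 0.9}, {"dx": 0, "dy": -0.179, "dz": -0.271, "yaw": 0, "claw": 0.9}, {"dx": 0, "dy": -0.18, "dz": -0.271, "yaw": 0, "claw": 0.9}, {"dx": 0, "dy": -0.18, "dz": -0.271, "yaw": 0, "claw": 0.9}]'

```text
time: 10.98
tool_pos: [0.4961, 0.1838, 0.1705]
tool_rot: [0.004, 0.724, 0.69, 0.004]
contact_force: [4.7, -2.2, 8.4]
gripper_width: 0.106
grasp_force: 59.3
```

Run:
```python
from h import *
s=manip.state(); rel(s['tool_pos'],None,s)
p=s['tool_pos']; print('angle from z',np.arcsin((p[2]-.0304)/.147),'from x',np.arccos(1-(.5823-p[0])/.147))
```

```text
d [0. 0. 0.] yaw 0 | t 10.97 pos [0.4961 0.1838 0.1705] ang -2.77 F [ 4.7 -2.2  8.4] w 0.106 g 59.3
angle from z 1.2637415993848582 from x 1.1445908544695502
```

Emit:
send_rows --increments '[{"dx": 0, "dy": 0.006, "dz": 0.002, "yaw": 0, "claw": 0.9}, {"dx": 0, "dy": 0.012, "dz": 0.005, "yaw": 0, "claw": 0.9}, {"dx": 0, "dy": 0.018, "dz": 0.008, "yaw": 0, "claw": 0.9}, {"dx": 0, "dy": 0.024, "dz": 0.011, "yaw": 0, "claw": 0.9}, {"dx": 0, "dy": 0.024, "dz": 0.011, "yaw": 0, "claw": 0.9}]'

```text
time: 11.6
tool_pos: [0.5075, 0.1833, 0.1646]
tool_rot: [0.003, 0.724, 0.69, 0.003]
contact_force: [4.0, -1.5, 8.9]
gripper_width: 0.108
grasp_force: 59.3
```

Run:
```python
from h import *
s=manip.state(); rel(s['tool_pos'],None,s)
p=s['tool_pos']; print('angle from x',np.arccos(1-(.583-p[0])/.147))
save(manip.grab_frame('side'),'sd3')
im=cv2.imread('pics/sd3.png')[180:280,235:345]
sc=manip.grab_frame('scene'); save(sc,'sc3'); i2=sc[165:245,240:330,::-1]
cv2.imwrite('pics/c3.png',np.hstack([cv2.resize(im,(400,364),interpolation=3),cv2.resize(i2,(400,364),interpolation=3)]))
```

```text
d [0. 0. 0.] yaw 0 | t 11.6 pos [0.5075 0.1833 0.1646] ang -2.77 F [ 4.  -1.5  8.9] w 0.108 g 59.3
angle from x 1.0625006168943558
```

View pics/c3.png

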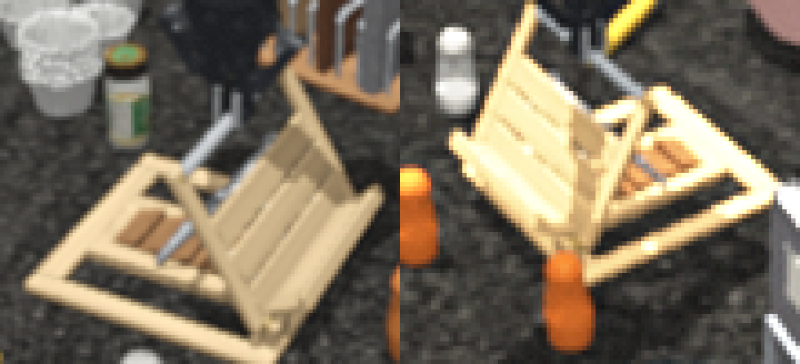

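The panel is up and the foot crossbar lies in the notch area, at (190,235) left and (650,172) right. The shaker stands upright on the worktop. I'll lower the panel a bit more and let go.

Emit:
send_rows --increments '[{"dx": 0, "dy": 0.006, "dz": 0.004, "yaw": 0, "claw": 0.9}, {"dx": 0, "dy": 0.006, "dz": 0.004, "yaw": 0, "claw": 0.9}, {"dx": 0, "dy": 0.006, "dz": 0.004, "yaw": 0, "claw": 0.6}, {"dx": 0, "dy": 0.006, "dz": 0.004, "yaw": 0, "claw": 0.3}, {"dx": 0, "dy": 0.006, "dz": 0.004, "yaw": 0, "claw": 0.3}, {"dx": 0, "dy": 0.006, "dz": -0.04, "yaw": 0, "claw": 0.3}, {"dx": 0, "dy": 0.006, "dz": -0.14, "yaw": 0, "claw": 0.0}, {"dx": 0, "dy": 0.006, "dz": -0.26, "yaw": 0, "claw": 0.0}, {"dx": 0, "dy": 0.006, "dz": -0.36, "yaw": 0, "claw": 0.0}, {"dx": 0, "dy": 0.006, "dz": -0.36, "yaw": 0, "claw": 0.0}]'

```text
time: 12.95
tool_pos: [0.5091, 0.1836, 0.3452]
tool_rot: [0.002, 0.724, 0.69, 0.004]
contact_force: [-0.1, -0.9, 0.0]
gripper_width: 0.501
grasp_force: 0.0
```

Run:
```python
from h import *
import pickle
s=manip.state(); im=manip.grab_frame('wrist'); save(im,'w4'); pickle.dump(s,open('s4.pkl','wb'))
rel(s['tool_pos'],None,s)
# overlay-free check: predicted rail ends for angles 50/60/70
W=cam('wrist',s); c,sn=np.cos(-.05),np.sin(-.05)
st=lambda x,y,z:[.5409+c*x-sn*y,.1816+sn*x+c*y,z]
for t in [50,60,70]:
    th=np.radians(t); print(t,(proj(W,[st(-.105+.147*np.cos(th),y,.04+.147*np.sin(th)) for y in(-.089,.089)])).round(0).tolist(), (proj(cam('side'),[st(-.105+.147*np.cos(th),y,.04+.147*np.sin(th)) for y in(-.089,.089)])).round(0).tolist())
sd=manip.grab_frame('side'); save(sd,'sd4')
cv2.imwrite('pics/c4.png',np.hstack([cv2.resize(im[...,::-1],(480,300)),cv2.resize(sd[180:280,235:341,::-1],(318,300),interpolation=3)]))
```

```text
d [0. 0. 0.] yaw 0 | t 12.95 pos [0.5091 0.1836 0.3452] ang -2.75 F [-0.1 -0.9  0. ] w 0.501 g 0.0
50 [[336.0, 249.0], [339.0, 85.0]] [[304.0, 201.0], [277.0, 230.0]]
60 [[318.0, 255.0], [318.0, 84.0]] [[310.0, 199.0], [284.0, 227.0]]
70 [[297.0, 259.0], [293.0, 83.0]] [[316.0, 197.0], [291.0, 227.0]]
```

View pics/c4.png

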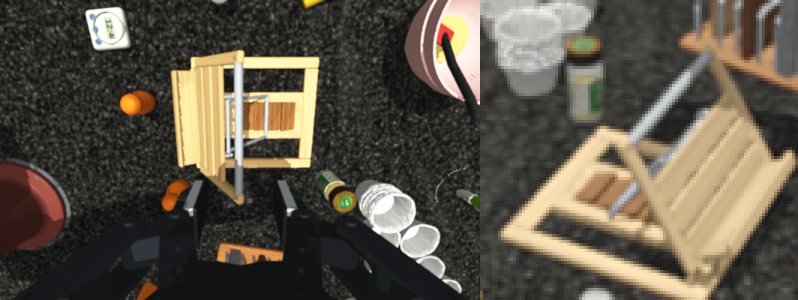

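The wrist view shows the rail at u≈319, which matches 60°, and the side view agrees. The panel is propped in the middle notch with the gripper free. Now to the book; first I check how near the orange book stands.

Run:
```python
from h import *
A=cam('scene')
for uv,z in [((292,294),0),((334,296),0),((291,248),.2),((335,249),.2),((360,343),0)]: print(uv,onz(A,uv,z).round(3))
rel([.48,-.17,.33],-14.6)
```

```text
(292, 294) [ 0.241 -0.248  0.   ]
(334, 296) [ 0.352 -0.347  0.   ]
(291, 248) [ 0.253 -0.235  0.2  ]
(335, 249) [ 0.365 -0.329  0.2  ]
(360, 343) [ 0.288 -0.554  0.   ]
d [-0.7082 -0.0206  0.0184] yaw 0.1379 | t 13.05 pos [0.5073 0.1832 0.3392] ang -2.75 F [-0.2  0.1 -0.3] w 0.499 g 0.0
```

Emit:
send_rows --increments '[{"dx": -0.12, "dy": 0, "dz": 0.018, "yaw": 0.05, "claw": -0.5}, {"dx": -0.24, "dy": -0.01, "dz": 0.018, "yaw": 0.138, "claw": -0.5}, {"dx": -0.36, "dy": -0.02, "dz": 0.018, "yaw": 0.138, "claw": -0.5}, {"dx": -0.48, "dy": -0.02, "dz": 0.018, "yaw": 0.138, "claw": -0.5}, {"dx": -0.6, "dy": -0.02, "dz": 0.018, "yaw": 0.138, "claw": -0.5}, {"dx": -0.68, "dy": -0.02, "dz": 0.018, "yaw": 0.138, "claw": -0.5}, {"dx": -0.708, "dy": -0.02, "dz": 0.018, "yaw": 0.138, "claw": -0.5}, {"dx": -0.708, "dy": -0.02, "dz": 0.018, "yaw": 0.138, "claw": -0.5}, {"dx": -0.708, "dy": -0.02, "dz": 0.018, "yaw": 0.138, "claw": -0.5}]'

```text
time: 14.18
tool_pos: [0.4804, -0.1686, 0.3297]
tool_rot: [-0.001, 0.791, 0.612, -0.0]
contact_force: [0.5, 0.5, -0.7]
gripper_width: 0.751
grasp_force: 0.0
```

Run:
```python
from h import *
import pickle
s=manip.state(); im=manip.grab_frame('wrist'); save(im,'w5'); pickle.dump(s,open('s5.pkl','wb'))
rel(s['tool_pos'],None,s); W=cam('wrist',s)
# ortho at z=.212, 1 px = 0.5 mm, x .38-.60 (rows), y -.34..-.06 (cols)
x0,y0,z=.38,-.34,.212
src=proj(W,[[x0,y0,z],[x0+.22,y0,z],[x0,y0+.28,z],[x0+.22,y0+.28,z]]).astype(np.float32)
dst=np.float32([[0,0],[0,440],[560,0],[560,440]])
o=cv2.warpPerspective(im,cv2.getPerspectiveTransform(src,dst),(560,440)); save(o,'o5')
hsv=cv2.cvtColor(o,cv2.COLOR_RGB2HSV)
for vt in (120,150,180,200):
    m=((hsv[...,1]<60)&(hsv[...,2]>vt)).astype(np.uint8)
    n,l,st,ct=cv2.connectedComponentsWithStats(m)
    for i in np.argsort(-st[1:,4])[:3]+1:
        p=np.argwhere(l==i)[:,::-1].astype(np.float32); r=cv2.minAreaRect(p)
        print(vt,st[i,4],'c',(x0+r[0][1]*.0005).__round__(4),(y0+r[0][0]*.0005).__round__(4),np.round(r[1],0)*.5,round(r[2],1))
```

```text
d [0. 0. 0.] yaw 0 | t 14.18 pos [ 0.4804 -0.1686  0.3297] ang -14.52 F [ 0.5  0.5 -0.7] w 0.751 g 0.0
120 12655 c 0.4692 -0.2 [158.  24.] 13.0
120 4918 c 0.4978 -0.3231 [33. 46.] 18.4
120 2289 c 0.5778 -0.215 [81.5  7. ] 13.3
150 11747 c 0.469 -0.2009 [155.  24.] 12.9
150 4684 c 0.4977 -0.3234 [32. 45.] 18.8
150 2283 c 0.5779 -0.2148 [81.  7.] 13.3
180 11048 c 0.4688 -0.2012 [153.   23.5] 12.7
180 4481 c 0.4977 -0.3236 [31.5 44. ] 19.6
180 2276 c 0.5779 -0.2147 [81.  7.] 13.3
200 10186 c 0.4686 -0.1993 [148.5  23. ] 13.2
200 4325 c 0.4978 -0.3237 [31. 43.] 20.4
200 2272 c 0.5779 -0.2146 [80.5  7. ] 13.3
```

```bash
python3 -c "
from h import *
rel([.469,-.2,.178],-13)"
```

```text
d [-0.0668 -0.0064  0.3039] yaw -0.0174 | t 14.22 pos [ 0.4805 -0.1686  0.33  ] ang -14.5 F [ 0.1  0.3 -0.3] w 0.753 g 0.0
```

Emit:
send_rows --increments '[{"dx": -0.066, "dy": -0.006, "dz": 0.05, "yaw": -0.017, "claw": -0.5}, {"dx": -0.066, "dy": -0.006, "dz": 0.13, "yaw": -0.017, "claw": -0.5}, {"dx": -0.066, "dy": -0.006, "dz": 0.21, "yaw": -0.017, "claw": -0.5}, {"dx": -0.066, "dy": -0.006, "dz": 0.27, "yaw": -0.017, "claw": -0.5}, {"dx": -0.066, "dy": -0.006, "dz": 0.302, "yaw": -0.017, "claw": -0.5}, {"dx": -0.066, "dy": -0.006, "dz": 0.302, "yaw": -0.017, "claw": -0.5}, {"dx": -0.066, "dy": -0.006, "dz": 0.302, "yaw": -0.017, "claw": 0.2}, {"dx": -0.066, "dy": -0.006, "dz": 0.302, "yaw": -0.017, "claw": 0.9}, {"dx": -0.066, "dy": -0.006, "dz": 0.302, "yaw": -0.017, "claw": 0.9}, {"dx": -0.066, "dy": -0.006, "dz": 0.302, "yaw": -0.017, "claw": 0.9}, {"dx": -0.066, "dy": -0.006, "dz": 0.302, "yaw": -0.017, "claw": 0.9}]'

```text
time: 15.6
tool_pos: [0.47, -0.2016, 0.1811]
tool_rot: [0.001, 0.783, 0.621, 0.0]
contact_force: [-0.6, 1.0, 6.7]
gripper_width: 0.248
grasp_force: 60.0
```

```bash
python3 -c "
from h import *
rel([.469,-.2,.178],-13)"
```

```text
d [ 0.0026 -0.0026  0.0061] yaw -0.0018 | t 15.6 pos [ 0.47   -0.2016  0.1811] ang -13.15 F [-0.6  1.   6.7] w 0.248 g 60.0
```

Emit:
send_rows --increments '[{"dx": 0, "dy": 0, "dz": -0.02, "yaw": 0, "claw": 0.9}, {"dx": 0, "dy": 0, "dz": -0.06, "yaw": 0, "claw": 0.9}, {"dx": 0, "dy": 0, "dz": -0.11, "yaw": 0, "claw": 0.9}, {"dx": 0, "dy": 0, "dz": -0.17, "yaw": 0, "claw": 0.9}, {"dx": 0, "dy": 0, "dz": -0.23, "yaw": 0, "claw": 0.9}, {"dx": 0, "dy": 0, "dz": -0.28, "yaw": 0, "claw": 0.9}, {"dx": 0, "dy": 0, "dz": -0.28, "yaw": 0, "claw": 0.9}, {"dx": 0, "dy": 0, "dz": -0.28, "yaw": 0, "claw": 0.9}]'

```text
time: 16.6
tool_pos: [0.4688, -0.2009, 0.3183]
tool_rot: [-0.001, 0.783, 0.622, -0.0]
contact_force: [0.8, 0.5, -2.9]
gripper_width: 0.25
grasp_force: 59.0
```

Run:
```python
from h import *
c,sn=np.cos(-.05),np.sin(-.05)
x=-.105-.010
P=[.5409+c*x,.1816+sn*x]
rel([*P,.33],-2.85)
rel([*P,.25],-2.85)
```

```text
d [ 0.7366 -0.2599 -0.0226] yaw -0.1198 | t 16.6 pos [ 0.4688 -0.2009  0.3183] ang -13.15 F [ 0.8  0.5 -2.9] w 0.25 g 59.0
d [ 0.7365 -0.2597  0.1374] yaw -0.1198 | t 16.6 pos [ 0.4688 -0.2009  0.3183] ang -13.15 F [ 0.8  0.5 -2.9] w 0.25 g 59.0
```

Emit:
send_rows --increments '[{"dx": 0.06, "dy": -0.03, "dz": -0.01, "yaw": -0.02, "claw": 0.9}, {"dx": 0.15, "dy": -0.08, "dz": -0.01, "yaw": -0.05, "claw": 0.9}, {"dx": 0.25, "dy": -0.13, "dz": -0.01, "yaw": -0.08, "claw": 0.9}, {"dx": 0.35, "dy": -0.18, "dz": -0.01, "yaw": -0.12, "claw": 0.9}, {"dx": 0.45, "dy": -0.22, "dz": -0.01, "yaw": -0.12, "claw": 0.9}, {"dx": 0.55, "dy": -0.26, "dz": -0.01, "yaw": -0.12, "claw": 0.9}, {"dx": 0.64, "dy": -0.26, "dz": -0.01, "yaw": -0.12, "claw": 0.9}, {"dx": 0.71, "dy": -0.26, "dz": -0.01, "yaw": -0.12, "claw": 0.9}, {"dx": 0.736, "dy": -0.26, "dz": -0.01, "yaw": -0.12, "claw": 0.9}, {"dx": 0.736, "dy": -0.26, "dz": -0.01, "yaw": -0.12, "claw": 0.9}, {"dx": 0.736, "dy": -0.26, "dz": -0.01, "yaw": -0.12, "claw": 0.9}]'

```text
time: 17.98
tool_pos: [0.4261, 0.1859, 0.3238]
tool_rot: [-0.0, 0.725, 0.689, -0.001]
contact_force: [0.1, -1.4, -3.4]
gripper_width: 0.249
grasp_force: 59.7
```

Run:
```python
from h import *
c,sn=np.cos(-.05),np.sin(-.05)
x=-.105-.010
P=[.5409+c*x,.1816+sn*x]; print(P)
rel([*P,.245],-2.85); rel([*P,.23],-2.85)
# where is the book: label/book outline vs prediction in side & scene
s=manip.state(); t=s['tool_pos']; b=t[2]-.169; print('bottom',b)
save(manip.grab_frame('scene'),'sc6');save(manip.grab_frame('side'),'sd6')
A,B=cam('scene'),cam('side')
a=cv2.imread('pics/sc6.png');d=cv2.imread('pics/sd6.png')
R3=rot(s); ux=R3[:,1]; uy=np.array([-ux[1],ux[0],0])
box=[t+np.array([0,0,b-t[2]+h])+ux*i*.011+uy*j*.075 for h in(0,.2) for i in(-1,1) for j in(-1,1)]
def mark(im,C,sh):
    p=proj(C,box)
    o=proj(C,[.48,.19,.12])[0]; x0,y0=int(o[0]-45),int(o[1]-55)
    big=cv2.resize(im[y0:y0+100,x0:x0+80],(400,500),interpolation=3)
    for q in p: cv2.circle(big,(int((q[0]-x0+.5)*5),int((q[1]-y0+.5)*5)),3,(0,0,255),1)
    return big
cv2.imwrite('pics/c6.png',np.hstack([mark(a,A,0),mark(d,B,0)]))
```

```text
[np.float64(0.4260437200545789), np.float64(0.18734760446612803)]
d [ 0.003  -0.0002  0.1576] yaw -0.0006 | t 17.98 pos [0.4261 0.1859 0.3238] ang -2.9 F [ 0.1 -1.4 -3.4] w 0.249 g 59.7
d [ 0.003  -0.0002  0.1876] yaw -0.0006 | t 17.98 pos [0.4261 0.1859 0.3238] ang -2.9 F [ 0.1 -1.4 -3.4] w 0.249 g 59.7
bottom 0.15478422331558692
```

Emit:
send_rows --increments '[{"dx": 0.002, "dy": 0, "dz": 0.05, "yaw": 0, "claw": 0.9}, {"dx": 0.002, "dy": 0, "dz": 0.1, "yaw": 0, "claw": 0.9}, {"dx": 0.002, "dy": 0, "dz": 0.135, "yaw": 0, "claw": 0.9}, {"dx": 0.002, "dy": 0, "dz": 0.155, "yaw": 0, "claw": 0.9}, {"dx": 0.002, "dy": 0, "dz": 0.17, "yaw": 0, "claw": 0.9}, {"dx": 0.002, "dy": 0, "dz": 0.17, "yaw": 0, "claw": 0.9}]'

```text
time: 18.82
tool_pos: [0.4263, 0.1878, 0.2392]
tool_rot: [-0.0, 0.724, 0.689, -0.0]
contact_force: [-0.0, 0.1, -2.7]
gripper_width: 0.246
grasp_force: 59.6
```

No contact yet, so the lip is cleared. I'll lower slowly to find the ledge.

Emit:
send_rows --increments '[{"dx": 0, "dy": 0, "dz": 0.005, "yaw": 0, "claw": 0.9}, {"dx": 0, "dy": 0, "dz": 0.01, "yaw": 0, "claw": 0.9}, {"dx": 0, "dy": 0, "dz": 0.014, "yaw": 0, "claw": 0.9}, {"dx": 0, "dy": 0, "dz": 0.014, "yaw": 0, "claw": 0.9}]'

```text
time: 19.32
tool_pos: [0.4262, 0.1878, 0.2321]
tool_rot: [-0.0, 0.724, 0.689, -0.0]
contact_force: [0.5, -0.2, -3.2]
gripper_width: 0.247
grasp_force: 59.6
```

Emit:
send_rows --increments '[{"dx": 0, "dy": 0, "dz": 0.004, "yaw": 0, "claw": 0.9}, {"dx": 0, "dy": 0, "dz": 0.007, "yaw": 0, "claw": 0.9}, {"dx": 0, "dy": 0, "dz": 0.007, "yaw": 0, "claw": 0.9}]'

```text
time: 19.7
tool_pos: [0.4268, 0.1879, 0.2297]
tool_rot: [0.0, 0.724, 0.689, 0.001]
contact_force: [-0.3, 0.8, 1.7]
gripper_width: 0.249
grasp_force: 60.3
```

Run:
```python
import numpy as np
g=48
for i,(p,ex) in enumerate([(4,0),(7,0),(10,0),(13,0),(16,0),(19,0),(22,0),(24,0),(26,0),(28,0),(30,0),(30,3),(30,6)]):
    f=np.radians(p); d=31-15*min(1,p/20)
    rx=22*np.cos(f)+200*np.sin(f); rz=200*np.cos(f)-22*np.sin(f)
    X=rx-g/2+ex; tip=rz-d
    print(p,'dy',round((X-11)/500,3),'dz',round(-(tip-169)/500,3),'frontgap',round(tip*np.tan(f)-(X-g/2),1))
```

```text
4 dy 0.002 dz -0.002 frontgap 24.0
7 dy 0.022 dz -0.002 frontgap 22.7
10 dy 0.043 dz -0.001 frontgap 21.5
13 dy 0.063 dz 0.001 frontgap 20.5
16 dy 0.083 dz 0.004 frontgap 19.7
19 dy 0.102 dz 0.008 frontgap 19.0
22 dy 0.121 dz 0.016 frontgap 17.8
24 dy 0.133 dz 0.022 frontgap 16.8
26 dy 0.145 dz 0.03 frontgap 15.7
28 dy 0.157 dz 0.037 frontgap 14.6
30 dy 0.168 dz 0.046 frontgap 13.4
30 dy 0.174 dz 0.046 frontgap 10.4
30 dy 0.18 dz 0.046 frontgap 7.4
```

Emit:
send_rows --increments '[{"dx": 0, "dy": 0, "dz": 0, "yaw": 0, "claw": 0.4}, {"dx": 0, "dy": 0, "dz": 0, "yaw": 0, "claw": 0.2}, {"dx": 0, "dy": 0, "dz": 0, "yaw": 0, "claw": 0.0}, {"dx": 0, "dy": 0, "dz": 0, "yaw": 0, "claw": -0.12}, {"dx": 0, "dy": 0.002, "dz": -0.002, "yaw": 0, "claw": -0.12}, {"dx": 0, "dy": 0.022, "dz": -0.002, "yaw": 0, "claw": -0.12}, {"dx": 0, "dy": 0.043, "dz": -0.001, "yaw": 0, "claw": -0.12}, {"dx": 0, "dy": 0.063, "dz": 0.001, "yaw": 0, "claw": -0.12}, {"dx": 0, "dy": 0.083, "dz": 0.004, "yaw": 0, "claw": -0.12}, {"dx": 0, "dy": 0.102, "dz": 0.008, "yaw": 0, "claw": -0.12}, {"dx": 0, "dy": 0.121, "dz": 0.016, "yaw": 0, "claw": -0.12}, {"dx": 0, "dy": 0.133, "dz": 0.022, "yaw": 0, "claw": -0.12}, {"dx": 0, "dy": 0.145, "dz": 0.03, "yaw": 0, "claw": -0.12}, {"dx": 0, "dy": 0.157, "dz": 0.037, "yaw": 0, "claw": -0.12}, {"dx": 0, "dy": 0.168, "dz": 0.046, "yaw": 0, "claw": -0.12}, {"dx": 0, "dy": 0.174, "dz": 0.046, "yaw": 0, "claw": -0.12}, {"dx": 0, "dy": 0.178, "dz": 0.046, "yaw": 0, "claw": -0.12}, {"dx": 0, "dy": 0.178, "dz": 0.046, "yaw": 0, "claw": -0.12}]'

```text
time: 21.95
tool_pos: [0.5153, 0.1835, 0.206]
tool_rot: [0.0, 0.724, 0.689, 0.0]
contact_force: [-0.0, -0.6, 0.3]
gripper_width: 0.56
grasp_force: 0.0
```

```bash
python3 -c "
from h import *
rel([.4268,.1879,.23])
a=manip.grab_frame('scene')[120:240,230:390,::-1];b=manip.grab_frame('side')[140:290,230:390,::-1]
cv2.imwrite('pics/c7.png',np.hstack([cv2.resize(a,(400,300),interpolation=3),cv2.resize(b,(400,300),interpolation=3)]))"
```

```text
d [ 1.000e-04 -1.772e-01 -4.810e-02] yaw 0 | t 21.95 pos [0.5153 0.1835 0.206 ] ang -2.84 F [-0.  -0.6  0.3] w 0.56 g 0.0
```

No contact force remains, so I'll retreat straight up and then look with the last picture.

Emit:
send_rows --increments '[{"dx": 0, "dy": 0, "dz": -0.03, "yaw": 0, "claw": -0.15}, {"dx": 0, "dy": 0, "dz": -0.08, "yaw": 0, "claw": -0.15}, {"dx": 0, "dy": 0, "dz": -0.16, "yaw": 0, "claw": -0.15}, {"dx": 0, "dy": 0, "dz": -0.28, "yaw": 0, "claw": -0.15}, {"dx": 0, "dy": 0, "dz": -0.4, "yaw": 0, "claw": -0.15}, {"dx": 0, "dy": 0, "dz": -0.42, "yaw": 0, "claw": -0.15}, {"dx": 0, "dy": 0, "dz": -0.42, "yaw": 0, "claw": -0.15}]'

```text
time: 22.92
tool_pos: [0.5154, 0.1835, 0.4175]
tool_rot: [0.001, 0.724, 0.689, 0.001]
contact_force: [0.4, 0.5, -0.3]
gripper_width: 0.576
grasp_force: 0.0
```

Run:
```python
from h import *
rel([.5153,.1835,.416]); s=manip.state(); W=cam('wrist',s); w=manip.grab_frame('wrist')
A,B=cam('scene'),cam('side'); a=manip.grab_frame('scene'); b=manip.grab_frame('side')
c,sn=np.cos(-.05),np.sin(-.05); th=np.radians(60)
def hp(ax,y,cz):
    x=-.105+ax*np.cos(th)-cz*np.sin(th); z=.04+ax*np.sin(th)+cz*np.cos(th)
    return [.5409+c*x-sn*y,.1816+sn*x+c*y,z]
box=[hp(x,y,z) for x in(.008,.208) for y in(-.075,.075) for z in(.005,.027)]+[hp(.147,y,0) for y in(-.089,.089)]
def mk(im,C,x0,y0,wd,ht,k):
    big=cv2.resize(im[y0:y0+ht,x0:x0+wd,::-1],(wd*k,ht*k),interpolation=3)
    for i,q in enumerate(proj(C,box)): cv2.circle(big,(int((q[0]-x0+.5)*k),int((q[1]-y0+.5)*k)),3,(0,0,255) if i<8 else (255,0,0),1)
    return big
top=np.hstack([mk(a,A,240,140,100,75,4),mk(b,B,245,155,100,75,4)])
bot=mk(w,W,120,20,400,150,2)
cv2.imwrite('pics/c8.png',np.vstack([top,bot]))
```

```text
d [-0.     -0.0002  0.0029] yaw 0 | t 22.93 pos [0.5154 0.1835 0.4175] ang -2.83 F [ 0.4  0.5 -0.3] w 0.576 g 0.0
```

View pics/c8.png

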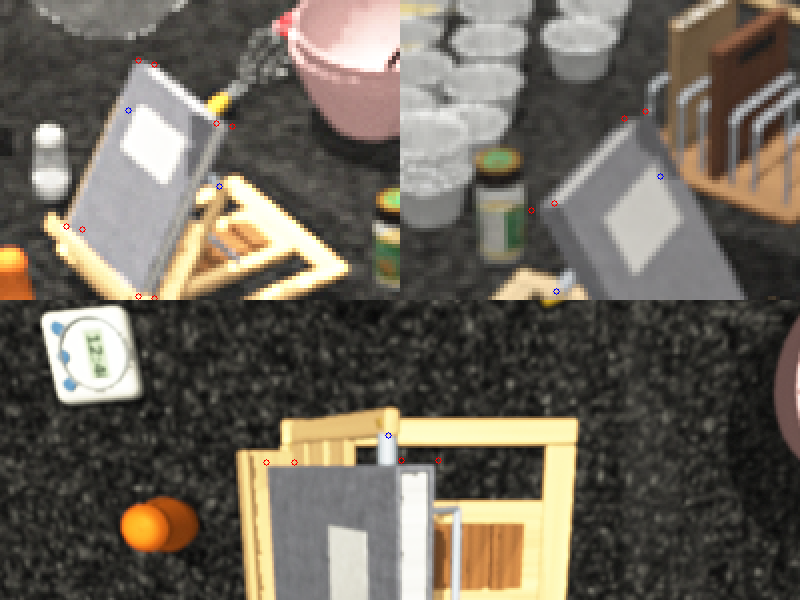

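The book stands on the ledge with its label out, and its corners lie within a few pixels of the flat-on-panel prediction. The rail is at 60°, the shaker is upright, and the rack's other two items are in place. I'm handing the job in.

```bash
python3 -c "
from plant import manip
print(manip.job_done())"
```

```text
the job is handed in; nothing more can be done
None
```

I've handed the job in; no verdict came back. By the last pictures, the shaker is upright on the worktop, the panel is propped at 60° in the middle notch, and the book leans centred on the ledge with its label out.

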